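# Pack the small gel-casting set, trays interlocked

## Robot

A 6-joint arm with a two-finger parallel gripper is mounted at the origin on a cart in front of the work surface, level with it; the furniture and walls round the work are solid. World frame = base frame: x ahead of the robot, y to its left, z up, the work surface at z = 0. Lengths are in m, angles in rad, forces in N, time in s.
With the tool pointing down it reaches from about 0.35 to 0.85 m from the base axis. Payload 8.1 kg.
Tool frame: the origin (TCP) lies at the very end of the fingers, on their centre line; the grasp point (between the pads) lies 19 mm behind it; z points along the fingers, y is the line along which they close (so a half turn about z gives the same grasp; the last joint's range is limited). The gripper opens to 93 mm and grips with 3 to 60 N. Pads are 15 mm wide; open, the fingers measure 128 mm over their backs; the gripper's body (75 mm by 188 mm) begins 65 mm behind the grasp point.
Start: joints at [1.17, 0.13, 1.488, -0, 1.523, -0.085], TCP at [0.186, 0.57, 0.219] pointing down, gripper open.
Joint ranges: [-2.96, 2.96], [-0.89, 2.26], [0.02, 2.5], [-1.34, 4.48], [0, 2.73], [-2.66, 2.66]. Speed limits (rad/s): [2.39, 2.39, 2.79, 3.14, 3.14, 3.14].

## Interface

Orientations are given as a rotation vector (axis times angle).
In Python, from plant import read_state, eyes, workorder gives the robot as it stands. The module is installed in compiled form; this text tells all that it offers.
- The arm moves only by the tool play_rows, never from a script. Its argument "targets" is one flat list of numbers, 4 for each row, row after row: the shift along the tool's x, y, z in cm, then the turn about the tool's z in degrees. In form: [dx, dy, dz, roll, dx, dy, dz, roll, ...]. A call has 1 to 8 rows; each row is the pose to reach, as a shift and turn from the pose commanded when the call began, along the tool's axes at that moment; what a row does not reach only later rows make up. A row lasts 1/12 s, in which the tool goes at most 41.7 mm and 7.16 degrees, less where a joint would pass 70% of its speed; a pose out of reach is approached as far as the arm can. A call with a gripper value outside its range is refused whole. "grip" is the finger opening in cm, from 0 to 9.3, set as the call begins (left out, the last holds). The fingers move at their own pace and stop on an object; "grip_force" is the grip in N (left out, the last holds). Time passes only in rows, so rows that repeat a pose let the fingers close. It gives the time, the measured TCP pose, the force, the opening and the grip force at its end, in the units of the state.
- read_state(): the state, without advancing time (a new reading comes with each control period).
- eyes.read_camera(name): name is "scene" or "top" or "wrist"; returns a dict with "image" (384x512x3 uint8, red, green, blue), "vfov" (degrees; the focal length in pixels is half the picture's height over the tangent of half this angle, whatever the lens; pixels are square), "cx", "cy" (the principal point, pixels), "cam_to_world" (4x4, takes a point from camera to world coordinates); the wrist camera has in their place "T_tool_cam" (4x4, takes a point from camera to tool coordinates, whose origin is the TCP and whose axes are the flange's). Camera axes: x right, y up, looking along -z (the intrinsics and any distortion apply to the point x, -y, -z); pixel columns grow to the right and rows downward; lengths in m; the calibration is good to about 2 mm. A picture is of the moment at which its call begins: read the wrist's pose just before it. There is no depth.
- workorder.close_job(): hands the job in; it is judged then, once.
The state is a dict: "t": time; "q": joint angles; "dq": joint speeds; "joint_torque": joint torques, N m; "tool_pos": TCP position; "orientation": TCP orientation; "force": force on the tool from outside, world axes, zero at the start; "wrist_torque": the same for the moment, N m; "opening": finger opening in m; "gripper_force": force on a finger pad.
Only numpy, scipy, OpenCV 4.12 (cv2) and the standard library are available. Lean on these libraries where they do the work, as an engineer would, in place of code of your own. Each camera call takes 0.05 s, during which the arm holds its last target. There are 200 camera calls.

## Task

Pack the small gel-casting set away in the shallow white tray: set the two short casting trays that lie open side up next to each other in it, ends level, then lower the short one that lies upside down over the pair so that they interlock, one of its walls standing on the floor of each. Last, because its teeth are delicate, lay the short comb flat on the middle of that top tray. The wide casting tray and the wide comb are still needed on the bench: leave them and everything else where they are.

Things in the scene. Friction and masses are not known exactly. Their poses are not given: they have to be found in the camera images.
- tray: Shallow white rectangular tray with a raised rim, fixed on the bench for the time of the job, 227 x 307 mm over its rim (long way along its own y), rim 28 mm high. Origin: centre of its underside; its flat inner floor lies 3 mm above the origin and measures about 196 (x) x 276 (y) mm.
- short_tray_1: Short gel casting tray, grey plastic U-channel, open side up: 80 mm long (its x), 66 wide (y), 30 high. Base 5 mm thick, a 4 mm wall along each long side (trough 58 mm wide, 25 deep), both ends open. Narrow comb notches in the walls at x = -28 and +18 mm; two dark bands across the floor. Grip from above across the 66 mm width. About 70 g. Origin: centre of its underside, z up.
- short_tray_2: Second short casting tray exactly like short_tray_1, open side up; the two may take either place. Origin: centre of its underside, z up. Set with about 28 mm between the two (centres 94 mm apart in y, ends level) they leave room for fingers, and the upturned tray's walls, lowered midway, pass about 11 mm clear of their near walls.
- upturned_tray: Third short casting tray, same size and walls, lying upside down: walls down, flat base (5 mm) on top, a plain grey rectangle from above. Origin: centre of its underside as it lies (plane of the wall edges), z up; its top is at z = 30 mm, its walls at y = -31 and +31. Interlocked, its wall edges stand on the floors of both lower trays, 5 mm above their undersides.
- short_comb: Short well comb of white plastic lying flat: a grip bar 70 mm long (its x), 12 mm wide, 16 mm high, and seven flat teeth 3 mm thick beside it. Footprint 70 x 34 mm. Origin: centre of the footprint on the underside; the bar's centre line is at y = -11 mm, the teeth reach to y = +17 mm. Grip it from above across the bar, fingertips more than 4 mm above its underside. About 30 g.
- wide_tray: Wide gel casting tray of the same make, open side up, 90 mm long (its x) and 104 mm wide (its y), 30 mm high, with three pairs of notches. It does not belong to the small set and stays where it lies. Origin: centre of its underside.
- wide_comb: Wide comb, as the short one but with a bar 108 mm long and twelve teeth, footprint 108 x 34 mm. It does not belong to the small set and stays where it lies. Origin: centre of its footprint on the underside.
- specimen_cup: Specimen cup with an orange screw lid, 60 mm across, 60 mm high, standing on the bench; bystander. Origin: centre of its underside.
- reagent_box: Small white cardboard box with a blue stripe, 44 x 70 x 34 mm, lying on the bench; bystander. Origin: centre of its underside.
- tape_roll: Roll of beige masking tape lying flat, 100 mm across, 25 mm high; bystander. Origin: centre of its underside.
There are look-alikes about, which are no part of the job. Leave any green or pink look-alike of the short_tray_2 alone.

How it is judged:
On the way, in this order (a step that is already met when the one before it is completed fails the run):
1. both open short trays lie upright on the floor of the white tray, released (x of short_tray_1 in the frame of tray between -0.08 and 0.08 m and y of short_tray_1 in the frame of tray between -0.125 and 0.125 m and z of short_tray_1 in the frame of tray between 0.001 and 0.007 m and angle between each of short_tray_1, short_tray_2's own z axis and vertical below 0.06 rad and x of short_tray_2 in the frame of tray between -0.08 and 0.08 m and y of short_tray_2 in the frame of tray between -0.125 and 0.125 m and z of short_tray_2 in the frame of tray between 0.001 and 0.007 m and linear speed of each of short_tray_1, short_tray_2 below 0.02 m/s and contact force between the fingers and short_tray_1 below 0.2 N and contact force between the fingers and short_tray_2 below 0.2 N), for 0.2 s.
2. the upturned tray is interlocked over the pair, a wall on the floor of each, level and released (x of short_tray_1 in the frame of tray between -0.08 and 0.08 m and y of short_tray_1 in the frame of tray between -0.125 and 0.125 m and z of short_tray_1 in the frame of tray between 0.001 and 0.007 m and angle between each of short_tray_1, short_tray_2, upturned_tray's own z axis and vertical below 0.06 rad and x of short_tray_2 in the frame of tray between -0.08 and 0.08 m and y of short_tray_2 in the frame of tray between -0.125 and 0.125 m and z of short_tray_2 in the frame of tray between 0.001 and 0.007 m and ((y of short_tray_1 in the frame of upturned_tray between 0.01 and 0.06 m and y of short_tray_2 in the frame of upturned_tray between -0.06 and -0.01 m) or (y of short_tray_1 in the frame of upturned_tray between -0.06 and -0.01 m and y of short_tray_2 in the frame of upturned_tray between 0.01 and 0.06 m)) and x of short_tray_1 in the frame of upturned_tray between -0.025 and 0.025 m and z of upturned_tray in the frame of short_tray_1 between 0.002 and 0.0085 m and angle between the x axis of each of short_tray_1, short_tray_2 and the x axis of upturned_tray, either way round below 0.2 rad and x of short_tray_2 in the frame of upturned_tray between -0.025 and 0.025 m and z of upturned_tray in the frame of short_tray_2 between 0.002 and 0.0085 m and linear speed of upturned_tray below 0.02 m/s and contact force between the fingers and upturned_tray below 0.2 N), for 0.2 s.
3. the short comb lies flat on the middle of the upturned tray, released (x of short_tray_1 in the frame of tray between -0.08 and 0.08 m and y of short_tray_1 in the frame of tray between -0.125 and 0.125 m and z of short_tray_1 in the frame of tray between 0.001 and 0.007 m and angle between each of short_tray_1, short_tray_2, upturned_tray, short_comb's own z axis and vertical below 0.06 rad and x of short_tray_2 in the frame of tray between -0.08 and 0.08 m and y of short_tray_2 in the frame of tray between -0.125 and 0.125 m and z of short_tray_2 in the frame of tray between 0.001 and 0.007 m and ((y of short_tray_1 in the frame of upturned_tray between 0.01 and 0.06 m and y of short_tray_2 in the frame of upturned_tray between -0.06 and -0.01 m) or (y of short_tray_1 in the frame of upturned_tray between -0.06 and -0.01 m and y of short_tray_2 in the frame of upturned_tray between 0.01 and 0.06 m)) and x of short_tray_1 in the frame of upturned_tray between -0.025 and 0.025 m and z of upturned_tray in the frame of short_tray_1 between 0.002 and 0.0085 m and angle between the x axis of each of short_tray_1, short_tray_2 and the x axis of upturned_tray, either way round below 0.2 rad and x of short_tray_2 in the frame of upturned_tray between -0.025 and 0.025 m and z of upturned_tray in the frame of short_tray_2 between 0.002 and 0.0085 m and horizontal distance between short_comb and upturned_tray below 0.02 m and z of short_comb in the frame of upturned_tray between 0.027 and 0.034 m and linear speed of short_comb below 0.02 m/s and contact force between the fingers and short_comb below 0.2 N), for 0.2 s.
At the end, for the whole second after the job is handed in: Both open short trays level on the white tray's floor; upturned tray level, wall edges 2-8.5 mm above their undersides, one each side at 10-60 mm in y, within 25 mm in x, 0.2 rad; short comb flat on it, centres within 20 mm; all released, at rest; the others within 25 mm of their start (all of step 3 and linear speed of each of short_tray_1, short_tray_2, upturned_tray below 0.02 m/s and contact force between the fingers and short_tray_1 below 0.2 N and contact force between the fingers and short_tray_2 below 0.2 N and contact force between the fingers and upturned_tray below 0.2 N and distance of each of wide_tray, wide_comb, specimen_cup, reagent_box, tape_roll from where it was at the start of the episode below 0.025 m); the robot touches nothing.
It fails at once if the wide casting tray is moved by more than 25 mm (distance of wide_tray from where it was at the start of the episode above 0.025 m).
It fails at once if the wide comb is moved by more than 25 mm (distance of wide_comb from where it was at the start of the episode above 0.025 m).
It fails at once if the specimen cup is moved by more than 25 mm (distance of specimen_cup from where it was at the start of the episode above 0.025 m).
It fails at once if the small box is moved by more than 25 mm (distance of reagent_box from where it was at the start of the episode above 0.025 m).
It fails at once if the tape roll is moved by more than 25 mm (distance of tape_roll from where it was at the start of the episode above 0.025 m).
It also fails if it takes over 106 s, if anything falls off the work surface, if the arm or the gripper's body presses on something with over 40 N, if the wrist force passes 120 N, or if a joint passes its speed limit or range.

## Working session

There is one attempt and no reset: what is moved stays moved. The work goes in short steps, Python scripts to look and compute and a tool call to move; the robot and the scene stay as the last step left them, time stands still between calls to the robot, and variables do not carry over. Pictures are saved under pics/ and viewed, at most 14 in all, crops included, and the job is handed in when it is done.

Besides the shell and the picture viewer there is one more tool, called after "Emit:" as name(argument=value, ...) on one line, values as JSON. play_rows: Moves the arm, as the interface text tells. Its arguments: {"type":"object","properties":{"targets":{"type":"array"},"grip":{"type":"number"},"grip_force":{"type":"number"}},"required":["targets"]}

```bash
mkdir -p pics; python3 - <<'E'
from plant import read_state, eyes
import cv2
s=read_state();print(s)
for n in("top","scene"):
    c=eyes.read_camera(n)
    print(n,c["image"].shape,c["vfov"],c["cx"],c["cy"],c["cam_to_world"],[k for k in c])
    im=cv2.cvtColor(c["image"],cv2.COLOR_RGB2BGR)
    cv2.imwrite(f"pics/{n}0.png",cv2.resize(im,(800,600),interpolation=cv2.INTER_CUBIC))
E
```

```text
{'t': 0.0, 'q': array([ 1.16960934e+00,  1.31131843e-01,  1.48926684e+00,  3.00985783e-05,
        1.52301611e+00, -8.54384935e-02]), 'dq': array([ 1.73467210e-04,  1.17203633e-03,  3.65337811e-04,  1.02618548e-03,
        2.11473652e-04, -9.52942880e-05]), 'joint_torque': array([-1.12396694e-03, -5.59877300e+01, -4.91732097e+01,  7.62393256e-02,
        3.60937533e-02, -2.06216087e-04]), 'tool_pos': array([0.18608373, 0.56981615, 0.21761181]), 'orientation': array([-4.93847309e-01, -3.10205903e+00,  2.76611757e-03]), 'force': array([-0.50928238, -1.13910838,  0.30941098]), 'wrist_torque': array([-0.00074837, -0.01627112,  0.0273535 ]), 'gripper_force': 0.0, 'opening': 0.09254443033554448}
top (384, 512, 3) 42.85751189092829 261.6814244582098 193.6219943168835 [[-0.02112769  0.99715508 -0.07235583  0.44085548]
 [-0.99957195 -0.02253289 -0.01865973 -0.00626606]
 [-0.02023703  0.07193062  0.99720432  1.73956141]
 [ 0.          0.          0.          1.        ]] ['image', 'vfov', 'cx', 'cy', 'cam_to_world']
scene (384, 512, 3) 50.552045492013676 257.8530022771014 191.86346795196414 [[ 0.85376445  0.2259392  -0.46908182 -0.14183966]
 [-0.52064887  0.37622799 -0.76640541 -1.16107904]
 [ 0.00332069  0.89855661  0.43884507  0.68376751]
 [ 0.          0.          0.          1.        ]] ['image', 'vfov', 'cx', 'cy', 'cam_to_world']
```

View pics/top0.png

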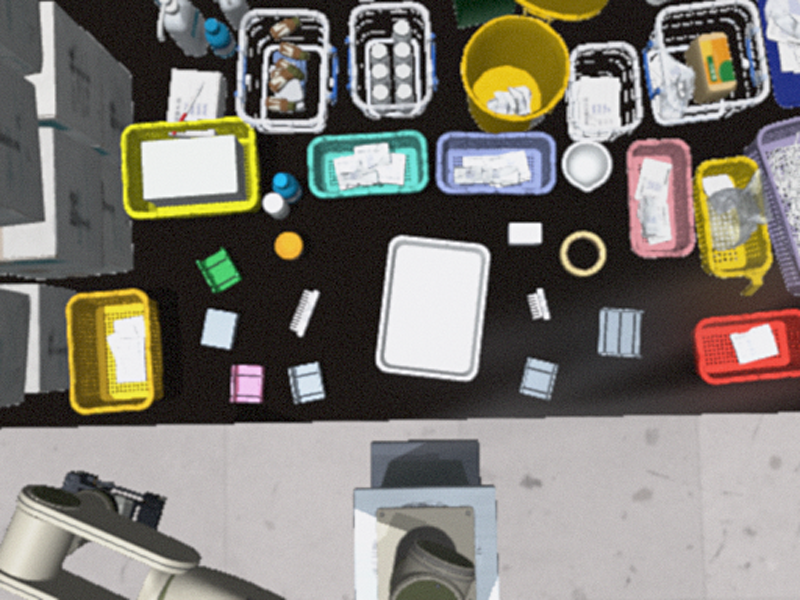

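View pics/scene0.png

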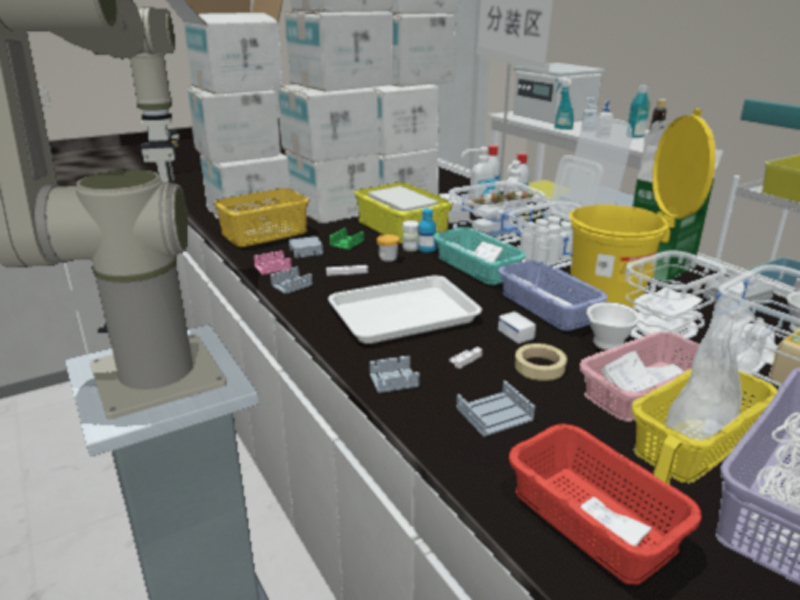

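Candidates in the top view (800x600 picture):
- **Open grey trays:** (307,383) and (539,378). Both are short, with two bands.
- **Look-alikes to leave:** pink (247,384), green (219,270) and the wide tray with three bands (620,332).
- **Upturned tray:** the plain grey rectangle (220,329).
- **Combs:** short comb (539,304); the wide one at (304,312) is longer.

I'll confirm these in an enlarged crop.

```bash
cat > h.py <<'E'
import numpy as np, cv2
from plant import read_state, eyes
from scipy.spatial.transform import Rotation as R
def K(c):
    f=192/np.tan(np.radians(c["vfov"]/2)); return f
def ray(c,uv,z,T=None):
    T=c["cam_to_world"] if T is None else T
    f=K(c);uv=np.atleast_2d(uv).astype(float)
    d=np.c_[(uv[:,0]-c["cx"])/f,-(uv[:,1]-c["cy"])/f,-np.ones(len(uv))]@T[:3,:3].T
    o=T[:3,3]; return o+d*((z-o[2])/d[:,2])[:,None]
def proj(c,P,T=None):
    T=c["cam_to_world"] if T is None else T
    p=(np.atleast_2d(P)-T[:3,3])@T[:3,:3];f=K(c)
    return np.c_[c["cx"]-f*p[:,0]/p[:,2],c["cy"]+f*p[:,1]/p[:,2]]
def tool():
    s=read_state();T=np.eye(4);T[:3,:3]=R.from_rotvec(s["orientation"]).as_matrix();T[:3,3]=s["tool_pos"];return T
def wrist():
    T=tool();c=eyes.read_camera("wrist");return c,T@c["T_tool_cam"]
def bgr(c): return cv2.cvtColor(c["image"],cv2.COLOR_RGB2BGR)
def need(x,y,z,yaw):
    """move from present measured pose, in tool axes cm; yaw = world angle of tool y (mod pi)"""
    T=tool();d=T[:3,:3].T@(np.array([x,y,z])-T[:3,3])*100
    cur=np.arctan2(T[1,1],T[0,1]);e=(yaw-cur+np.pi/2)%np.pi-np.pi/2
    s=read_state()
    print("shift cm",d.round(2),"roll deg",round(-np.degrees(e),1),"yaw now",round(np.degrees(cur),1),"q6",s["q"][5].round(2),"t",round(s["t"],2),"pos",s["tool_pos"].round(4),"open",round(s["opening"],4))
E
python3 - <<'E'
from h import *
c=eyes.read_camera("top");im=bgr(c)
t=[(307,383),(539,378),(220,329),(539,304)]
out=[cv2.resize(im[int(v*.64)-22:int(v*.64)+22,int(u*.64)-22:int(u*.64)+22],(300,300),interpolation=cv2.INTER_CUBIC) for u,v in t]
cv2.imwrite("pics/crop1.png",np.vstack([np.hstack(out[:2]),np.hstack(out[2:])]))
for n,(u,v),z in zip("ABUC",t,(.02,.02,.03,.01)): print(n,ray(c,(u*.64,v*.64),z).round(3))
tr=[(388,238),(490,245),(476,380),(376,373)]
P=ray(c,np.array(tr)*.64,.028);print(P.round(3),P.mean(0))
c2=eyes.read_camera("wrist");print(c2["vfov"],c2["cx"],c2["cy"],c2["T_tool_cam"])
print(tool())
E
```

```text
A [[0.39  0.258 0.02 ]]
B [[ 0.39  -0.261  0.02 ]]
U [[0.515 0.452 0.03 ]]
C [[ 0.556 -0.268  0.01 ]]
[[ 0.712  0.07   0.028]
 [ 0.691 -0.16   0.028]
 [ 0.389 -0.12   0.028]
 [ 0.409  0.102  0.028]] [ 0.55026641 -0.02683051  0.028     ]
63.737190203771206 251.16120213886433 193.96404979839164 [[-4.02267708e-04  9.64370858e-01  2.64553751e-01  7.28101853e-02]
 [ 9.99999919e-01  3.84339693e-04  1.19528363e-04  6.64763142e-04]
 [ 1.35911630e-05  2.64553778e-01 -9.64370934e-01 -1.65373084e-01]
 [ 0.00000000e+00  0.00000000e+00  0.00000000e+00  1.00000000e+00]]
[[-9.50558771e-01  3.10544384e-01 -4.56594861e-04  1.86167273e-01]
 [ 3.10544705e-01  9.50558161e-01 -1.08119701e-03  5.70007367e-01]
 [ 9.82603107e-05 -1.16953442e-03 -9.99999311e-01  2.17980810e-01]
 [ 0.00000000e+00  0.00000000e+00  0.00000000e+00  1.00000000e+00]]
```

View pics/crop1.png

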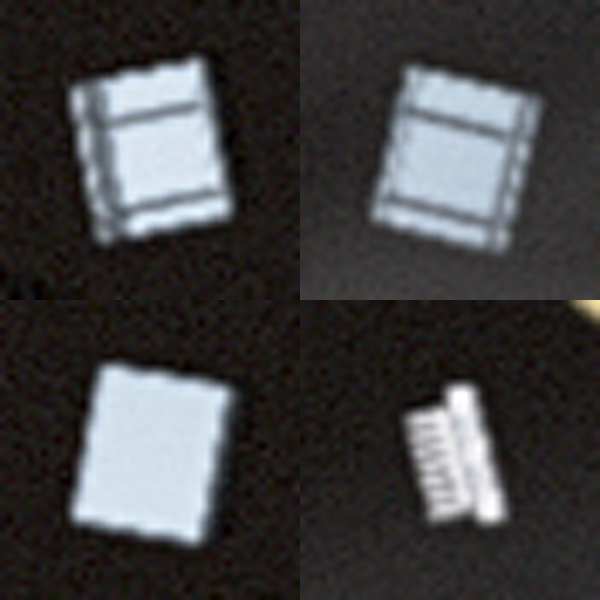

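The crop confirms all four:
- **A** (top left) and **B** (top right) are grey, two-banded and open. Their long axes lie at about +10° and -12°.
- **U** (bottom left) is a plain rectangle at about -10°.
- **Short comb** has its bar on the right and its teeth on the left.

The white tray's long axis runs at about -7° from world x, so the pair goes along that axis.

```bash
python3 - <<'E'
from h import *
need(.39,.258,.14,np.radians(100))
E
```

```text
shift cm [-29.07 -23.32   7.82] roll deg -28.1 yaw now 71.9 q6 -0.09 t 0.2 pos [0.1862 0.57   0.218 ] open 0.0929
```

Emit:
play_rows(targets=[-14.5,-11.5,0,-14,-29,-23.3,2,-28,-29,-23.3,5,-28,-29,-23.3,7.8,-28,-29,-23.3,7.8,-28,-29,-23.3,7.8,-28,-29,-23.3,7.8,-28,-29,-23.3,7.8,-28], grip=9.3, grip_force=15)

```text
t: 0.87
tool_pos: [0.3609, 0.3021, 0.1549]
orientation: [-0.272, 3.129, 0.0]
force: [0.4, 0.9, -0.0]
opening: 0.0934
gripper_force: 0.0
```

Emit:
play_rows(targets=[0,0,0,0,0,0,0,0,0,0,0,0,0,0,0,0])

```text
t: 1.2
tool_pos: [0.36, 0.305, 0.1559]
orientation: [-0.273, 3.129, 0.001]
force: [-0.2, 0.6, 0.0]
opening: 0.093
gripper_force: 0.0
```

```bash
python3 - <<'E'
from h import *
c,T=wrist()
im=cv2.resize(bgr(c),(800,600),interpolation=cv2.INTER_CUBIC)
cv2.imwrite("pics/w1.png",im)
np.savez("pics/w1.npz",T=T)
need(.39,.258,.14,np.radians(100))
E
```

```text
shift cm [-2.14 -5.17  1.6 ] roll deg 0.0 yaw now 100.0 q6 -1.15 t 1.25 pos [0.3599 0.3052 0.156 ] open 0.0927
```

View pics/w1.png

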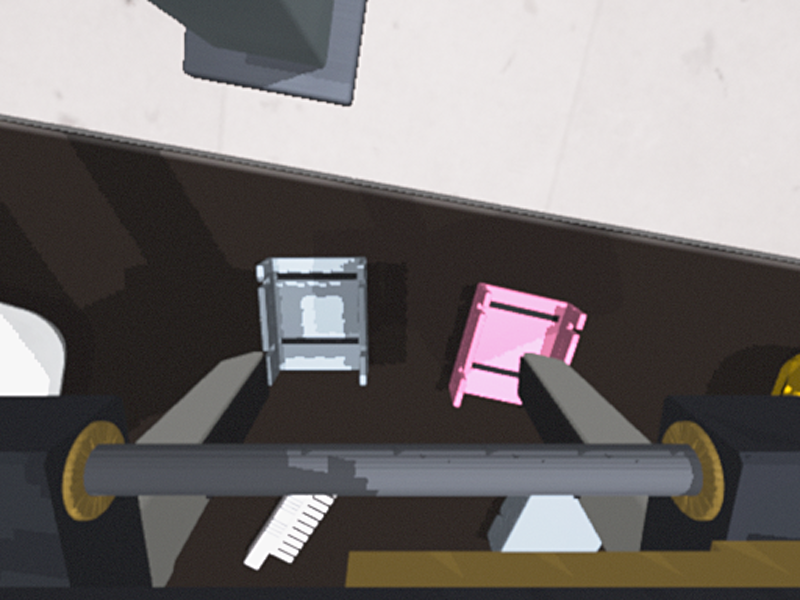

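The picture shows A whole at about (315,320), with its wall-top outer corners near (257,264), (367,259), (366,384) and (268,385). The pink look-alike is at (520,345), well clear of the fingers.

```bash
cat >> h.py <<'E'
def rect(c,T,px,z):
    P=ray(c,np.array(px)*.64,z,T)[:,:2]  # TL TR BR BL in 800x600 pixels
    print("pts",P.round(4).tolist());print("sides",[round(float(np.linalg.norm(P[i]-P[(i+1)%4])),4) for i in range(4)])
    m=P.mean(0);d=(P[0]+P[1]-P[2]-P[3]);e=(P[1]+P[2]-P[0]-P[3]);print("ctr",m.round(4),"dir up",np.degrees(np.arctan2(d[1],d[0])).round(1),"dir right",np.degrees(np.arctan2(e[1],e[0])).round(1));return m
E
python3 - <<'E'
from h import *
c,T=wrist()
m=rect(c,T,[(257,264),(367,259),(366,384),(268,385)],.03)
need(m[0],m[1],.006,np.radians(100))
E
```

```text
pts [[0.3571, 0.2209], [0.3424, 0.2867], [0.4245, 0.2993], [0.4363, 0.2361]]
sides [0.0675, 0.083, 0.0644, 0.0806]
ctr [0.3901 0.2607] dir up -170.2 dir right 101.6
shift cm [-2.2  -4.91 14.99] roll deg 0.0 yaw now 100.0 q6 -1.15 t 1.3 pos [0.3598 0.3052 0.1559] open 0.0931
```

Emit:
play_rows(targets=[-2.2,-4.9,3,-0.5,-2.2,-4.9,6,-0.5,-2.2,-4.9,9,-0.5,-2.2,-4.9,12,-0.5,-2.2,-4.9,14.7,-0.5,-2.2,-4.9,14.7,-0.5,-2.2,-4.9,14.7,-0.5])

```text
t: 1.88
tool_pos: [0.3887, 0.2595, 0.0075]
orientation: [0.287, -3.125, 0.002]
force: [0.1, 0.1, 0.1]
opening: 0.0928
gripper_force: 0.0
```

Emit:
play_rows(targets=[0,0,0,0,0,0,0,0,0,0,0,0,0,0,0,0,0,0,0,0,0,0,0,0], grip=6)

```text
t: 2.38
tool_pos: [0.3914, 0.2599, 0.0097]
orientation: [-0.285, 3.127, 0.001]
force: [-1.8, 0.9, 6.8]
opening: 0.0659
gripper_force: 15.0
```

Emit:
play_rows(targets=[0,0,-3,0,0,0,-6,0,0,0,-9,0,0,0,-11,0,0,0,-11,0])

```text
t: 2.8
tool_pos: [0.3935, 0.2609, 0.1239]
orientation: [-0.284, 3.121, 0.005]
force: [0.1, 0.7, -1.0]
opening: 0.066
gripper_force: 15.0
```

```bash
python3 - <<'E'
from h import *
need(.5033,-.0214,.12,np.radians(-6.8));print(read_state()["force"])
E
```

```text
shift cm [ -5.71 -29.75   0.37] roll deg -72.8 yaw now 100.4 q6 -1.28 t 2.8 pos [0.3935 0.2609 0.1239] open 0.066
[ 0.14261327  0.66905504 -0.97237267]
```

Emit:
play_rows(targets=[-0.7,-3.7,0,7,-1.4,-7.4,0,14,-2.1,-11.1,0,21,-2.8,-14.8,0,28,-3.5,-18.5,0,35,-4.2,-22.2,0,42,-5.0,-26,0,49,-5.7,-29.7,0,56])

```text
t: 3.47
tool_pos: [0.5, -0.0245, 0.1175]
orientation: [-1.226, -2.892, 0.0]
force: [1.6, -0.0, -1.2]
opening: 0.0659
gripper_force: 15.0
```

Emit:
play_rows(targets=[0,0,0,7,0,0,0,14,0,0,0,21,0,0,0,28,0,0,0,35,0,0,0,42,0,0,0,49,0,0,0,51])

```text
t: 4.13
tool_pos: [0.4995, -0.0225, 0.1173]
orientation: [-2.353, -2.08, 0.002]
force: [0.2, 0.6, -1.8]
opening: 0.0658
gripper_force: 15.0
```

Emit:
play_rows(targets=[0,0,0,0,0,0,0,0,0,0,0,0])

```text
t: 4.38
tool_pos: [0.4998, -0.0225, 0.1179]
orientation: [-2.343, -2.092, 0.001]
force: [0.1, 0.8, 0.1]
opening: 0.066
gripper_force: 15.0
```

```bash
python3 - <<'E'
from h import *
need(.5033,-.0214,.0137,np.radians(-6.8))
c,T=wrist()
cv2.imwrite("pics/w2.png",cv2.resize(bgr(c),(800,600),interpolation=cv2.INTER_CUBIC))
E
```

```text
shift cm [ 0.14  0.34 10.42] roll deg 0.3 yaw now -6.5 q6 -0.03 t 4.38 pos [ 0.4998 -0.0225  0.1179] open 0.066
```

View pics/w2.png

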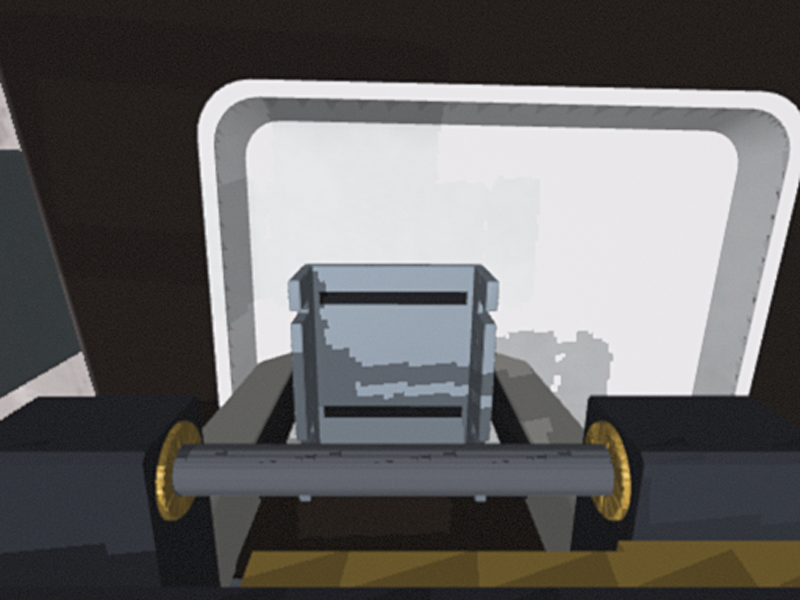

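The picture shows the white tray's floor edge: far corners near (247,150) and (738,165), far floor edge along rows 121–131. A hangs straight in the grip over the floor. I'll compute where the tray centre is.

```bash
python3 - <<'E'
from h import *
c,T=wrist()
P=ray(c,np.array([(247,160),(738,175),(285,121),(690,130)])*.64,.003,T)[:,:2]
Q=ray(c,np.array([(270,80),(740,92),(203,200),(782,200)])*.64,.028,T)[:,:2]
print(P.round(4),Q.round(4))
for X in(P,Q):
    i=(2,3) if X is P else (0,1); d=X[i[1]]-X[i[0]];print(np.degrees(np.arctan2(d[1],d[0])))
    u=d/np.linalg.norm(d);n=np.array([u[1],-u[0]])
    e=(0,1) if X is P else (2,3)
    mid=(X[e[0]]+X[e[1]])/2;print("len",(X[e[1]]-X[e[0]])@u)
    w=.098 if X is P else .1135
    ctr=X[i[0]]+u*((mid-X[i[0]])@u)+n*w;print("ctr",ctr)
E
```

```text
[[0.429  0.0658]
 [0.7013 0.0265]
 [0.4535 0.0835]
 [0.6734 0.0537]] [[0.4545 0.1   ]
 [0.6822 0.0684]
 [0.4096 0.0475]
 [0.7077 0.0133]]
-7.736226086443621
len 0.27513338193798365
ctr [ 0.55490243 -0.02913698]
-7.889336626341142
len 0.2999808236873123
ctr [ 0.55056954 -0.02793334]
```

Emit:
play_rows(targets=[0.1,0.5,3,1.3,0.1,0.5,6,1.3,0.1,0.5,8,1.3,0.1,0.5,9.3,1.3,0.1,0.5,10,1.3,0.1,0.5,10.2,1.3,0.1,0.5,10.2,1.3,0.1,0.5,10.2,1.3])

```text
t: 5.15
tool_pos: [0.5062, -0.0222, 0.0175]
orientation: [2.368, 2.063, 0.002]
force: [0.8, -1.2, -0.8]
opening: 0.066
gripper_force: 15.0
```

Emit:
play_rows(targets=[0,0,0,0,0,0,0,0,0,0,0,0])

```text
t: 5.4
tool_pos: [0.506, -0.0221, 0.0173]
orientation: [2.368, 2.063, 0.002]
force: [0.7, -0.2, -0.6]
opening: 0.0656
gripper_force: 15.0
```

Emit:
play_rows(targets=[0,0,0.1,0,0,0,0.2,0,0,0,0.3,0,0,0,0.4,0,0,0,0.4,0,0,0,0.4,0])

```text
t: 5.9
tool_pos: [0.5052, -0.022, 0.0127]
orientation: [-2.369, -2.063, 0.0]
force: [-2.2, 1.3, 5.5]
opening: 0.0658
gripper_force: 15.0
```

Emit:
play_rows(targets=[0,0,0,0,0,0,0,0,0,0,0,0,0,0,0,0,0,0,0,0], grip=8.6)

```text
t: 6.32
tool_pos: [0.5052, -0.0221, 0.0123]
orientation: [-2.369, -2.063, 0.0]
force: [-0.1, -0.0, -0.2]
opening: 0.0858
gripper_force: 0.0
```

Emit:
play_rows(targets=[0,0,-2,0,0,0,-4,0,0,0,-7,0,0,0,-10,0,0,0,-12,0,0,0,-13,0,0,0,-13,0])

```text
t: 6.9
tool_pos: [0.5071, -0.0223, 0.1452]
orientation: [2.366, 2.061, 0.005]
force: [0.5, -0.5, 0.3]
opening: 0.0861
gripper_force: 0.0
```

```bash
python3 - <<'E'
from h import *
need(.36,-.22,.15,np.radians(78))
E
```

```text
shift cm [-21.6  -11.85  -0.54] roll deg -85.9 yaw now -7.9 q6 -0.01 t 6.9 pos [ 0.5071 -0.0223  0.1452] open 0.0861
```

Emit:
play_rows(targets=[-3.2,-1.3,0,7,-6.4,-2.6,0,14,-9.6,-3.9,0,21,-12.8,-5.2,0,28,-16,-6.5,0,35,-19,-7.8,0,42,-22,-9,0,49,-25,-10.1,0,56], grip=9.3)

```text
t: 7.57
tool_pos: [0.3688, -0.2563, 0.1402]
orientation: [-3.06, -0.7, 0.003]
force: [0.8, -0.3, -0.4]
opening: 0.0929
gripper_force: 0.0
```

Emit:
play_rows(targets=[0,0,0,7,0,0,0,14,0,0,0,21,0,0,0,28,0,0,0,35,0,0,0,38,0,0,0,38,0,0,0,38])

```text
t: 8.23
tool_pos: [0.3701, -0.2552, 0.1407]
orientation: [-3.124, 0.322, 0.003]
force: [-0.5, -0.7, -0.2]
opening: 0.0931
gripper_force: 0.0
```

```bash
python3 - <<'E'
from h import *
need(.39,-.261,.01,np.radians(78))
c,T=wrist()
cv2.imwrite("pics/w3.png",cv2.resize(bgr(c),(800,600),interpolation=cv2.INTER_CUBIC))
E
```

```text
shift cm [ 2.09  0.18 13.06] roll deg 0.2 yaw now -101.8 q6 1.06 t 8.23 pos [ 0.3701 -0.2552  0.1407] open 0.0931
```

View pics/w3.png

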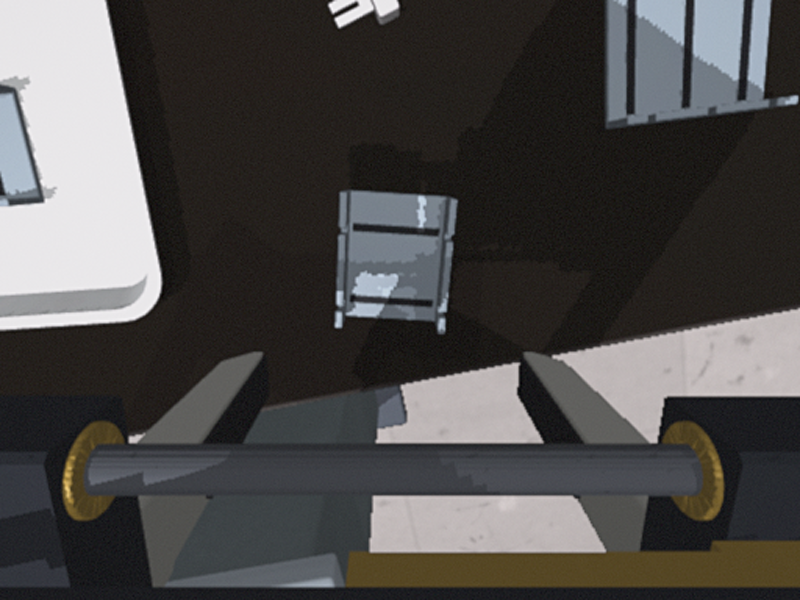

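B is whole at (395,260), with its wall-top corners at (341,191), (457,199), (444,332) and (335,326).

```bash
python3 - <<'E'
from h import *
c,T=wrist()
m=rect(c,T,[(341,191),(457,199),(444,332),(335,326)],.03)
need(m[0],m[1],.008,np.radians(-105))
E
```

```text
pts [[0.4377, -0.2393], [0.4202, -0.3019], [0.3442, -0.2809], [0.3614, -0.2174]]
sides [0.0651, 0.0788, 0.0658, 0.0795]
ctr [ 0.3909 -0.2599] dir up -15.7 dir right -105.4
shift cm [ 2.11  0.03 13.34] roll deg 3.2 yaw now -101.8 q6 1.06 t 8.33 pos [ 0.3704 -0.2554  0.1414] open 0.0931
```

Emit:
play_rows(targets=[2.1,0,3,3.7,2.1,0,6,3.7,2.1,0,9,3.7,2.1,0,11.5,3.7,2.1,0,13.2,3.7,2.1,0,13.2,3.7,2.1,0,13.2,3.7])

```text
t: 8.92
tool_pos: [0.3905, -0.2594, 0.0095]
orientation: [-3.111, 0.424, 0.004]
force: [0.4, 0.5, -0.2]
opening: 0.0929
gripper_force: 0.0
```

Emit:
play_rows(targets=[0,0,0,0,0,0,0,0,0,0,0,0,0,0,0,0,0,0,0,0,0,0,0,0], grip=6)

```text
t: 9.42
tool_pos: [0.392, -0.2607, 0.0114]
orientation: [3.112, -0.426, 0.002]
force: [-0.4, -0.7, 7.0]
opening: 0.0657
gripper_force: 15.0
```

Emit:
play_rows(targets=[0,0,-3,0,0,0,-6,0,0,0,-9,0,0,0,-11,0,0,0,-11,0])

```text
t: 9.83
tool_pos: [0.394, -0.2622, 0.1258]
orientation: [3.108, -0.425, 0.011]
force: [-0.5, -0.5, 0.8]
opening: 0.0659
gripper_force: 15.0
```

```bash
python3 - <<'E'
from h import *
need(.598,-.0345,.13,np.radians(-7.8))
E
```

```text
shift cm [ 13.54 -27.42  -0.42] roll deg 82.2 yaw now -105.6 q6 1.15 t 9.83 pos [ 0.394  -0.2622  0.1258] open 0.0659
```

Emit:
play_rows(targets=[1.7,-3.4,0,-7,3.4,-6.8,0,-14,5.1,-10.2,0,-21,6.8,-13.6,0,-28,8.5,-17,0,-35,10.2,-20.6,0,-42,11.9,-24,0,-49,13.5,-27.4,0,-56])

```text
t: 10.5
tool_pos: [0.5955, -0.0307, 0.119]
orientation: [-2.944, -1.094, 0.002]
force: [0.9, -0.6, -0.0]
opening: 0.0656
gripper_force: 15.0
```

Emit:
play_rows(targets=[0,0,0,-7,0,0,0,-14,0,0,0,-21,0,0,0,-28,0,0,0,-35,0,0,0,-41.8,0,0,0,-41.8,0,0,0,-41.8])

```text
t: 11.17
tool_pos: [0.5945, -0.0324, 0.1193]
orientation: [-2.37, -2.06, 0.002]
force: [-0.9, -0.2, -1.7]
opening: 0.0659
gripper_force: 15.0
```

Emit:
play_rows(targets=[0,0,0,0,0,0,0,0,0,0,0,0])

```text
t: 11.42
tool_pos: [0.595, -0.0325, 0.1203]
orientation: [-2.369, -2.063, 0.0]
force: [0.1, 0.1, -0.2]
opening: 0.0661
gripper_force: 15.0
```

```bash
python3 - <<'E'
from h import *
need(.598,-.0345,.018,np.radians(-7.8))
c,T=wrist()
cv2.imwrite("pics/w4.png",cv2.resize(bgr(c),(800,600),interpolation=cv2.INTER_CUBIC))
E
```

```text
shift cm [-0.15  0.32 10.23] roll deg -0.1 yaw now -7.9 q6 -0.0 t 11.42 pos [ 0.595  -0.0325  0.1203] open 0.0661
```

View pics/w4.png

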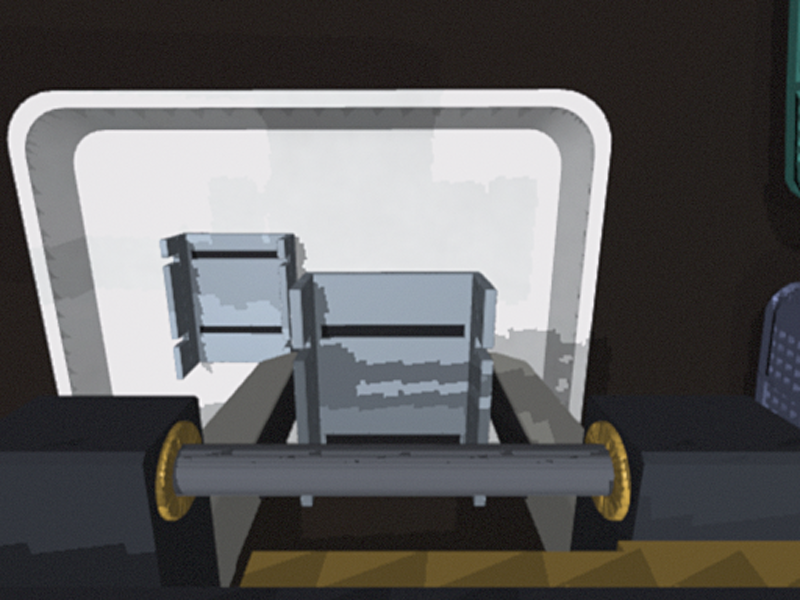

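A sits in the near slot: wall tops at (161,240)–(297,236), left wall end at (180,377). B hangs straight in the grip with its wall tops at (290,289) and (495,289). Next I'll check the spacing and whether the ends are level.

```bash
python3 - <<'E'
from h import *
c,T=wrist();Tt=tool()
A=ray(c,np.array([(161,240),(297,236),(180,377)])*.64,.033,T)
B=ray(c,np.array([(290,289),(495,289)])*.64,Tt[2,3]-.0105+.03,T)
for X in(A,B):
    print((np.c_[X,np.ones(len(X))]@np.linalg.inv(Tt).T)[:,:2].round(4))
need(.598,-.0345,.018,np.radians(-7.8))
E
```

```text
[[ 0.0389 -0.1207]
 [ 0.0409 -0.0493]
 [-0.0389 -0.1199]]
[[ 0.0384 -0.0312]
 [ 0.0384  0.0325]]
shift cm [-0.15  0.31 10.24] roll deg -0.1 yaw now -7.9 q6 -0.0 t 11.52 pos [ 0.5951 -0.0325  0.1204] open 0.0656
```

Emit:
play_rows(targets=[-0.1,0.5,3,0,-0.1,0.5,6,0,-0.1,0.5,8,0,-0.1,0.5,9.3,0,-0.1,0.5,10,0,-0.1,0.5,10.2,0,-0.1,0.5,10.2,0])

```text
t: 12.1
tool_pos: [0.6003, -0.0343, 0.0189]
orientation: [2.367, 2.065, 0.0]
force: [0.6, -0.3, -0.2]
opening: 0.066
gripper_force: 15.0
```

Emit:
play_rows(targets=[0,0,0.1,0,0,0,0.2,0,0,0,0.3,0,0,0,0.4,0,0,0,0.4,0,0,0,0.4,0])

```text
t: 12.6
tool_pos: [0.6, -0.0342, 0.0146]
orientation: [2.367, 2.065, 0.0]
force: [-0.4, -0.6, -0.8]
opening: 0.0657
gripper_force: 15.0
```

Emit:
play_rows(targets=[0,0,0.1,0,0,0,0.1,0,0,0,0.1,0])

```text
t: 12.85
tool_pos: [0.6001, -0.0342, 0.0144]
orientation: [2.367, 2.065, 0.0]
force: [-3.3, 0.5, 7.1]
opening: 0.0661
gripper_force: 15.0
```

Contact made. I'll open to only 7.6 cm because of the neighbouring tray, then lift.

Emit:
play_rows(targets=[0,0,0,0,0,0,0,0,0,0,0,0,0,0,0,0,0,0,0,0], grip=7.6)

```text
t: 13.27
tool_pos: [0.5998, -0.0342, 0.0132]
orientation: [-2.367, -2.065, 0.0]
force: [1.0, -0.5, -0.3]
opening: 0.0762
gripper_force: 0.0
```

Emit:
play_rows(targets=[0,0,-2,0,0,0,-4,0,0,0,-7,0,0,0,-10,0,0,0,-12,0,0,0,-13,0,0,0,-13,0])

```text
t: 13.85
tool_pos: [0.6018, -0.0345, 0.1465]
orientation: [2.364, 2.063, 0.005]
force: [0.9, 0.1, 0.2]
opening: 0.0764
gripper_force: 0.0
```

```bash
python3 - <<'E'
from h import *
need(.51,.43,.16,np.radians(80))
E
```

```text
shift cm [ 44.77 -15.39  -1.43] roll deg -87.8 yaw now -7.8 q6 -0.01 t 13.85 pos [ 0.6018 -0.0345  0.1465] open 0.0764
```

Emit:
play_rows(targets=[3.6,-1,0,-7,7.3,-2,0,-14,10.9,-3,0,-21,14.5,-4,0,-28,18,-5,0,-35,21.7,-6,0,-42,25.3,-7.1,0,-49,29,-8.1,0,-56], grip=9.3)

```text
t: 14.52
tool_pos: [0.5572, 0.2654, 0.1407]
orientation: [-1.111, -2.936, 0.004]
force: [0.6, 0.0, 0.3]
opening: 0.0928
gripper_force: 0.0
```

```bash
python3 - <<'E'
from h import *
need(.535,.45,.146,np.radians(80))
E
```

```text
shift cm [13.89 12.37 -0.54] roll deg -31.5 yaw now 48.5 q6 -0.49 t 14.52 pos [0.5572 0.2654 0.1407] open 0.0928
```

Emit:
play_rows(targets=[2.6,2.3,0,-6,5.2,4.6,0,-12,7.8,6.9,0,-18,10.4,9.2,0,-24,13,11.5,0,-30,13.9,12.4,0,-31.5,13.9,12.4,0,-31.5,13.9,12.4,0,-31.5])

```text
t: 15.18
tool_pos: [0.5368, 0.449, 0.1406]
orientation: [-0.281, -3.126, 0.004]
force: [0.3, 0.3, 0.5]
opening: 0.093
gripper_force: 0.0
```

```bash
python3 - <<'E'
from h import *
need(.515,.452,.008,np.radians(80))
c,T=wrist()
cv2.imwrite("pics/w5.png",cv2.resize(bgr(c),(800,600),interpolation=cv2.INTER_CUBIC))
E
```

```text
shift cm [ 2.16 -0.06 13.26] roll deg -0.3 yaw now 79.7 q6 -0.77 t 15.18 pos [0.5368 0.449  0.1406] open 0.093
```

View pics/w5.png

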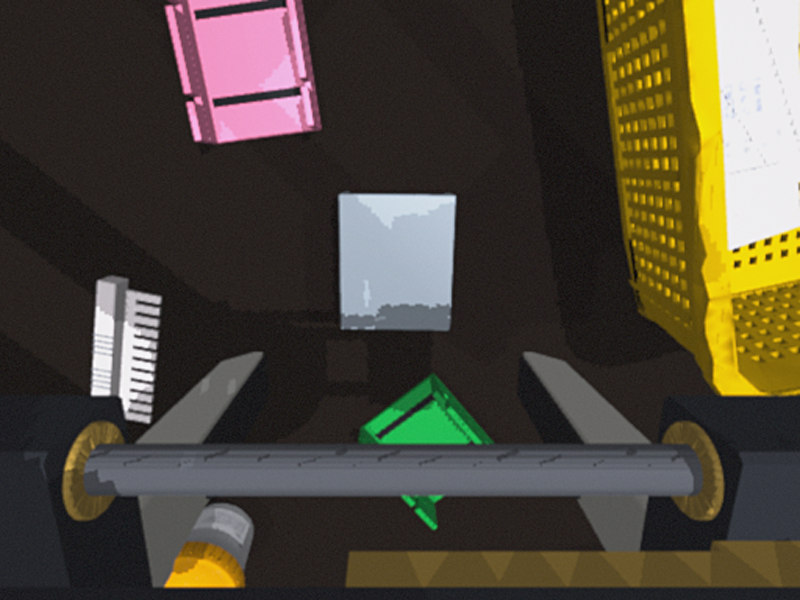

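U is the plain rectangle, with corners at (339,194), (456,195), (450,330) and (341,329). Green lies clear below it, and the wide comb is well to the left.

```bash
python3 - <<'E'
from h import *
c,T=wrist()
m=rect(c,T,[(339,194),(456,195),(450,330),(341,329)],.03)
need(m[0],m[1],.011,np.radians(78.8))
E
```

```text
pts [[0.4726, 0.4298], [0.4849, 0.4942], [0.563, 0.479], [0.5506, 0.4144]]
sides [0.0655, 0.0795, 0.0657, 0.0795]
ctr [0.5178 0.4544] dir up 168.9 dir right 79.1
shift cm [ 2.07  0.32 13.07] roll deg 0.8 yaw now 79.6 q6 -0.77 t 15.28 pos [0.5378 0.4477 0.1417] open 0.0928
```

Emit:
play_rows(targets=[2.1,0.3,3,0.6,2.1,0.3,6,0.6,2.1,0.3,9,0.6,2.1,0.3,11.5,0.6,2.1,0.3,12.8,0.6,2.1,0.3,12.8,0.6,2.1,0.3,12.8,0.6])

```text
t: 15.87
tool_pos: [0.5181, 0.4548, 0.0152]
orientation: [-0.301, -3.126, 0.001]
force: [0.2, 0.6, 0.6]
opening: 0.0928
gripper_force: 0.0
```

Emit:
play_rows(targets=[0,0,0,0,0,0,0,0,0,0,0,0,0,0,0,0,0,0,0,0,0,0,0,0], grip=6)

```text
t: 16.37
tool_pos: [0.5185, 0.4564, 0.0166]
orientation: [0.298, 3.126, 0.002]
force: [-0.7, -0.8, 5.0]
opening: 0.0658
gripper_force: 15.0
```

Emit:
play_rows(targets=[0,0,-3,0,0,0,-6,0,0,0,-9,0,0,0,-12,0,0,0,-13,0,0,0,-13,0])

```text
t: 16.87
tool_pos: [0.5198, 0.4575, 0.1498]
orientation: [0.298, 3.122, 0.007]
force: [-0.1, 0.1, -0.2]
opening: 0.0659
gripper_force: 15.0
```

```bash
python3 - <<'E'
from h import *
need(.5527,-.0281,.15,np.radians(-7.8))
E
```

```text
shift cm [-12.4  -47.06  -0.21] roll deg 86.9 yaw now 79.1 q6 -0.73 t 16.87 pos [0.5198 0.4575 0.1498] open 0.0659
```

Emit:
play_rows(targets=[-1,-3.8,0,7,-2,-7.6,0,14,-3,-11.4,0,21,-4,-15.2,0,28,-5,-19,0,35,-6,-22.8,0,42,-7,-26.6,0,49,-8,-30.4,0,56])

```text
t: 17.53
tool_pos: [0.5372, 0.1402, 0.1424]
orientation: [-1.738, -2.614, 0.004]
force: [0.2, 0.6, -1.0]
opening: 0.0661
gripper_force: 15.0
```

```bash
python3 - <<'E'
from h import *
need(.5527,-.0281,.15,np.radians(-7.8))
E
```

```text
shift cm [-16.12  -5.09  -0.75] roll deg 30.6 yaw now 22.8 q6 -0.23 t 17.53 pos [0.5372 0.1402 0.1424] open 0.0661
```

Emit:
play_rows(targets=[-3.3,-1,0,6,-6.5,-2,0,12,-9.7,-3,0,18,-13,-4,0,24,-16.1,-5.1,0,30.6,-16.1,-5.1,0,30.6,-16.1,-5.1,0,30.6,-16.1,-5.1,0,30.6])

```text
t: 18.2
tool_pos: [0.5541, -0.0255, 0.1433]
orientation: [-2.359, -2.071, 0.003]
force: [0.1, 0.1, -0.6]
opening: 0.0656
gripper_force: 15.0
```

Emit:
play_rows(targets=[0,0,0,0,0,0,0,0,0,0,0,0])

```text
t: 18.45
tool_pos: [0.5551, -0.0246, 0.1451]
orientation: [-2.359, -2.074, 0.0]
force: [0.7, -0.6, -0.5]
opening: 0.066
gripper_force: 15.0
```

```bash
python3 - <<'E'
from h import *
need(.5527,-.0281,.03,np.radians(-7.8))
c,T=wrist()
cv2.imwrite("pics/w6.png",cv2.resize(bgr(c),(800,600),interpolation=cv2.INTER_CUBIC))
E
```

```text
shift cm [-0.38 -0.19 11.51] roll deg 0.4 yaw now -7.4 q6 -0.01 t 18.45 pos [ 0.5551 -0.0246  0.1451] open 0.066
```

View pics/w6.png

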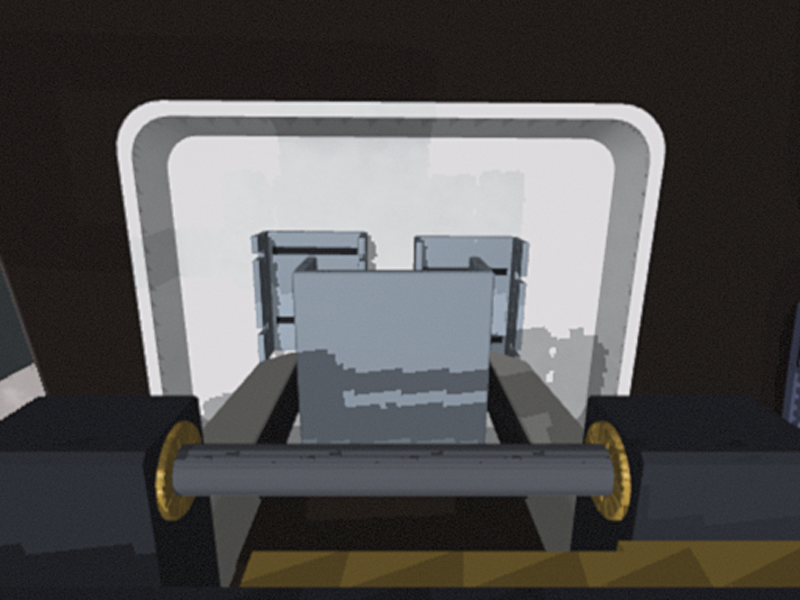

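The picture shows both trays in place with a gap between columns 368 and 415. The outer wall-top corners are (252,238) and (528,242), and U is held level above with its top edge from (294,271) to (492,271).

```bash
python3 - <<'E'
from h import *
c,T=wrist();Tt=tool()
A=ray(c,np.array([(252,238),(368,236),(415,240),(528,242)])*.64,.033,T)
B=ray(c,np.array([(294,271),(492,271)])*.64,Tt[2,3]-.0166+.03,T)
for X in(A,B):
    print((np.c_[X,np.ones(len(X))]@np.linalg.inv(Tt).T)[:,:2].round(4))
need(.5527,-.0281,.03,np.radians(-7.8))
E
```

```text
[[ 0.0367 -0.0803]
 [ 0.0379 -0.0136]
 [ 0.0356  0.0135]
 [ 0.0344  0.0786]]
[[ 0.0431 -0.031 ]
 [ 0.0431  0.0324]]
shift cm [-0.34 -0.22 11.54] roll deg 0.4 yaw now -7.4 q6 -0.01 t 18.55 pos [ 0.5553 -0.025   0.1454] open 0.066
```

Emit:
play_rows(targets=[-0.5,-0.1,2,0.6,-0.5,-0.1,4,0.6,-0.5,-0.1,6,0.6,-0.5,-0.1,8,0.6,-0.5,-0.1,9,0.6,-0.5,-0.1,9,0.6,-0.5,-0.1,9,0.6])

```text
t: 19.13
tool_pos: [0.5534, -0.0304, 0.0554]
orientation: [-2.372, -2.059, 0.001]
force: [0.2, 0.6, -0.6]
opening: 0.0658
gripper_force: 15.0
```

Emit:
play_rows(targets=[0,0,0.5,0,0,0,1,0,0,0,1.5,0,0,0,2,0,0,0,2.5,0,0,0,2.5,0,0,0,2.5,0])

```text
t: 19.72
tool_pos: [0.5531, -0.0306, 0.0299]
orientation: [-2.372, -2.059, 0.001]
force: [-0.6, -0.2, -1.1]
opening: 0.066
gripper_force: 15.0
```

No contact on the way in. Now the last few millimetres.

Emit:
play_rows(targets=[0,0,0.1,0,0,0,0.2,0,0,0,0.3,0,0,0,0.4,0,0,0,0.4,0,0,0,0.4,0])

```text
t: 20.22
tool_pos: [0.5536, -0.0307, 0.0264]
orientation: [-2.373, -2.059, 0.0]
force: [-0.4, -0.5, -0.6]
opening: 0.0658
gripper_force: 15.0
```

Emit:
play_rows(targets=[0,0,0.1,0,0,0,0.1,0,0,0,0.1,0])

```text
t: 20.47
tool_pos: [0.5535, -0.0307, 0.0254]
orientation: [-2.373, -2.059, 0.0]
force: [0.5, 0.1, -0.9]
opening: 0.0658
gripper_force: 15.0
```

Emit:
play_rows(targets=[0,0,0.1,0,0,0,0.1,0,0,0,0.1,0])

```text
t: 20.72
tool_pos: [0.5538, -0.0307, 0.0246]
orientation: [2.372, 2.059, 0.0]
force: [0.8, 0.4, 0.3]
opening: 0.0664
gripper_force: 15.0
```

Emit:
play_rows(targets=[0,0,0.05,0,0,0,0.05,0,0,0,0.05,0,0,0,0.05,0,0,0,0.05,0], grip=8)

```text
t: 21.13
tool_pos: [0.5536, -0.0307, 0.0239]
orientation: [-2.373, -2.059, 0.0]
force: [-0.4, 0.9, -0.6]
opening: 0.08
gripper_force: 0.0
```

Emit:
play_rows(targets=[0,0,-2,0,0,0,-4,0,0,0,-7,0,0,0,-10,0,0,0,-12,0,0,0,-13,0,0,0,-13,0])

```text
t: 21.72
tool_pos: [0.5554, -0.0309, 0.1569]
orientation: [2.37, 2.057, 0.005]
force: [0.5, -1.0, 0.2]
opening: 0.0799
gripper_force: 0.0
```

```bash
python3 - <<'E'
from h import *
c,T=wrist()
cv2.imwrite("pics/w7.png",cv2.resize(bgr(c),(800,600),interpolation=cv2.INTER_CUBIC))
need(.556,-.268,.15,np.radians(-100))
need(.556,-.268,.15,np.radians(80))
E
```

```text
shift cm [-23.46   3.51   0.47] roll deg -88.1 yaw now -8.1 q6 -0.01 t 21.77 pos [ 0.5543 -0.0308  0.1546] open 0.0803
shift cm [-23.46   3.51   0.47] roll deg -88.1 yaw now -8.1 q6 -0.01 t 21.77 pos [ 0.5543 -0.0308  0.1546] open 0.0803
```

View pics/w7.png

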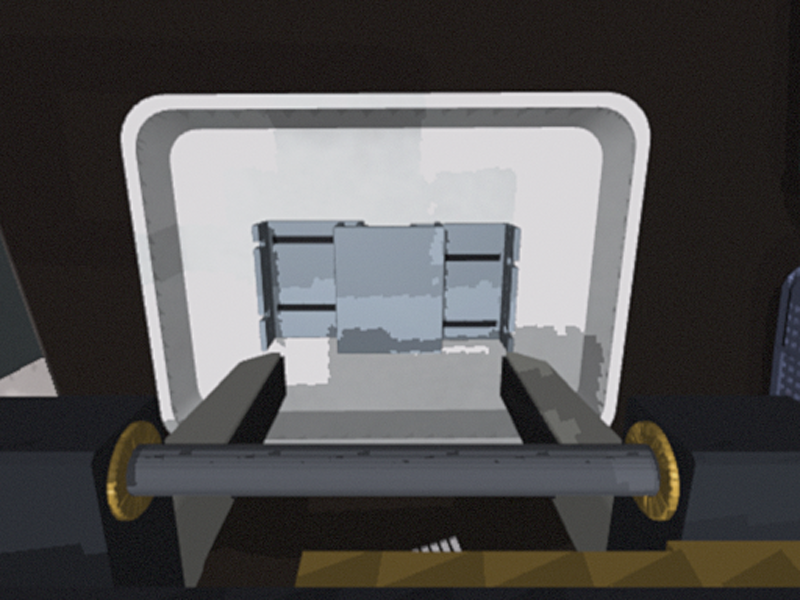

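Interlocked: U lies level across both, its top corners at (334,226), (444,226), (442,352) and (337,352). I'll compute its centre and go to the comb, with the tool at about -77°.

```bash
python3 - <<'E'
from h import *
c,T=wrist()
rect(c,T,[(334,226),(444,226),(442,352),(337,352)],.038)
need(.536,-.27,.15,np.radians(-77.))
E
```

```text
pts [[0.5276, 0.0164], [0.5908, 0.0074], [0.5808, -0.07], [0.516, -0.0607]]
sides [0.0639, 0.078, 0.0654, 0.078]
ctr [ 0.5538 -0.0267] dir up 82.0 dir right -8.1
shift cm [-23.94   1.66   0.29] roll deg 68.9 yaw now -8.1 q6 -0.01 t 21.82 pos [ 0.5533 -0.0306  0.153 ] open 0.0801
```

Emit:
play_rows(targets=[-3,0.2,0,7,-6,0.4,0,14,-9,0.6,0,21,-12,0.8,0,28,-15,1,0,35,-18,1.2,0,42,-21,1.4,0,49,-24,1.7,0,56])

```text
t: 22.48
tool_pos: [0.5349, -0.2713, 0.1508]
orientation: [-3.061, -0.694, 0.005]
force: [0.3, -0.5, -0.4]
opening: 0.0807
gripper_force: 0.0
```

Emit:
play_rows(targets=[0,0,1,7,0,0,2,13,0,0,2,13,0,0,2,13,0,0,2,13])

```text
t: 22.9
tool_pos: [0.5361, -0.27, 0.1328]
orientation: [-3.12, -0.359, 0.003]
force: [-0.0, -0.6, 0.6]
opening: 0.0797
gripper_force: 0.0
```

```bash
python3 - <<'E'
from h import *
c,T=wrist()
cv2.imwrite("pics/w8.png",cv2.resize(bgr(c),(800,600),interpolation=cv2.INTER_CUBIC))
need(.556,-.268,.15,np.radians(-77))
E
```

```text
shift cm [ 1.94  0.23 -1.64] roll deg 0.1 yaw now -76.9 q6 0.79 t 22.95 pos [ 0.5366 -0.2702  0.1336] open 0.0801
```

View pics/w8.png

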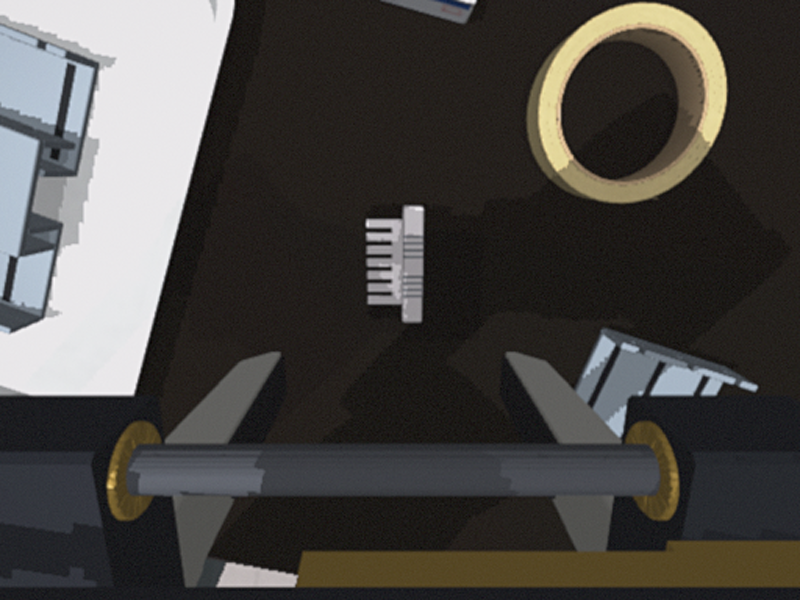

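The short comb's bar top has corners at (403,206), (423,206), (422,322) and (403,322), with seven teeth to its left.

```bash
python3 - <<'E'
from h import *
c,T=wrist()
m=rect(c,T,[(403,206),(423,206),(422,322),(403,322)],.016)
need(m[0],m[1],.008,np.radians(-77.))
E
```

```text
pts [[0.5909, -0.2634], [0.5935, -0.2746], [0.5254, -0.291], [0.5227, -0.2797]]
sides [0.0115, 0.0701, 0.0117, 0.0701]
ctr [ 0.5581 -0.2772] dir up 13.5 dir right -76.9
shift cm [ 1.91  1.15 12.61] roll deg 0.1 yaw now -76.9 q6 0.79 t 23.0 pos [ 0.5369 -0.2703  0.1341] open 0.0798
```

Emit:
play_rows(targets=[1.9,1.2,3,0,1.9,1.2,6,0,1.9,1.2,9,0,1.9,1.2,11.3,0,1.9,1.2,12.3,0,1.9,1.2,12.3,0,1.9,1.2,12.3,0,1.9,1.2,12.3,0], grip_force=8)

```text
t: 23.67
tool_pos: [0.5595, -0.2789, 0.0134]
orientation: [3.119, 0.354, 0.004]
force: [-0.1, -0.2, 0.3]
opening: 0.0801
gripper_force: 0.0
```

Emit:
play_rows(targets=[0,0,0.5,0,0,0,0.6,0,0,0,0.6,0,0,0,0.6,0])

```text
t: 24.0
tool_pos: [0.5581, -0.2782, 0.0054]
orientation: [3.121, 0.353, 0.001]
force: [-0.0, 0.7, -0.5]
opening: 0.0802
gripper_force: 0.0
```

Emit:
play_rows(targets=[0,0,0,0,0,0,0,0,0,0,0,0,0,0,0,0,0,0,0,0,0,0,0,0,0,0,0,0,0,0,0,0], grip=0.6)

```text
t: 24.67
tool_pos: [0.5579, -0.2781, 0.0049]
orientation: [-3.122, -0.353, 0.0]
force: [-0.2, -0.4, -0.1]
opening: 0.0312
gripper_force: 0.0
```

Emit:
play_rows(targets=[0,0,-0.15,0,0,0,-0.15,0,0,0,-0.15,0,0,0,-0.15,0,0,0,-0.15,0,0,0,-0.15,0,0,0,-0.15,0])

```text
t: 25.25
tool_pos: [0.558, -0.2782, 0.0066]
orientation: [3.121, 0.353, 0.0]
force: [-0.6, -0.1, 2.7]
opening: 0.0116
gripper_force: 8.0
```

Gripped on the 12 mm bar. Now lift.

Emit:
play_rows(targets=[0,0,-2,0,0,0,-5,0,0,0,-8,0,0,0,-11,0,0,0,-13,0,0,0,-13,0])

```text
t: 25.75
tool_pos: [0.5607, -0.2798, 0.1427]
orientation: [3.116, 0.353, 0.011]
force: [0.4, 0.0, 0.6]
opening: 0.0119
gripper_force: 8.0
```

```bash
python3 - <<'E'
from h import *
a=np.radians(-8)
need(.5537+.011*np.cos(a),-.029+.011*np.sin(a),.14,a)
E
```

```text
shift cm [  5.94 -24.21   0.16] roll deg -69.1 yaw now -77.1 q6 0.8 t 25.75 pos [ 0.5607 -0.2798  0.1427] open 0.0119
```

Emit:
play_rows(targets=[0.7,-3,0,-7,1.5,-6,0,-14,2.2,-9,0,-21,3,-12,0,-28,3.7,-15,0,-35,4.4,-18,0,-42,5.2,-21,0,-49,5.9,-24.2,0,-56])

```text
t: 26.42
tool_pos: [0.5606, -0.0277, 0.1353]
orientation: [-2.585, -1.784, 0.001]
force: [0.0, -0.4, -0.4]
opening: 0.012
gripper_force: 8.0
```

Emit:
play_rows(targets=[0,0,0,-7,0,0,0,-13,0,0,0,-13,0,0,0,-13,0,0,0,-13,0,0,0,-13])

```text
t: 26.92
tool_pos: [0.5611, -0.0295, 0.1361]
orientation: [-2.376, -2.055, 0.001]
force: [-0.0, 0.3, -0.4]
opening: 0.0117
gripper_force: 8.0
```

```bash
python3 - <<'E'
from h import *
a=np.radians(-8)
need(.5537+.011*np.cos(a),-.029+.011*np.sin(a),.05,a)
c,T=wrist()
cv2.imwrite("pics/w9.png",cv2.resize(bgr(c),(800,600),interpolation=cv2.INTER_CUBIC))
E
```

```text
shift cm [-0.05  0.36  8.61] roll deg -0.3 yaw now -8.3 q6 0.0 t 26.92 pos [ 0.5611 -0.0295  0.1361] open 0.0117
```

View pics/w9.png

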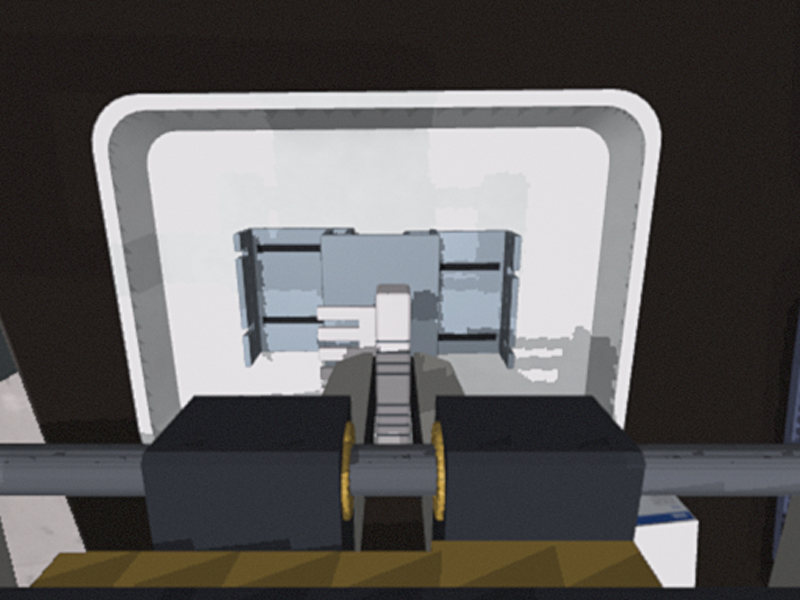

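The comb is held level, bar at (393,360) with the teeth to the left, above U. Lowering it.

Emit:
play_rows(targets=[0,0.4,2.5,0,0,0.4,5,0,0,0.4,7,0,0,0.4,8,0,0,0.4,8.6,0,0,0.4,8.6,0,0,0.4,8.6,0])

```text
t: 27.55
tool_pos: [0.5658, -0.0298, 0.0512]
orientation: [2.373, 2.058, 0.001]
force: [-0.8, -0.2, -0.2]
opening: 0.012
gripper_force: 8.0
```

Emit:
play_rows(targets=[0,0,0.1,0,0,0,0.2,0,0,0,0.3,0,0,0,0.3,0,0,0,0.3,0])

```text
t: 27.97
tool_pos: [0.5655, -0.0296, 0.0477]
orientation: [2.372, 2.059, 0.0]
force: [-0.3, -1.3, -0.7]
opening: 0.0121
gripper_force: 8.0
```

Emit:
play_rows(targets=[0,0,0.1,0,0,0,0.2,0,0,0,0.25,0,0,0,0.25,0,0,0,0.25,0])

```text
t: 28.38
tool_pos: [0.5652, -0.0296, 0.0448]
orientation: [-2.373, -2.059, 0.0]
force: [-0.4, -0.0, -0.0]
opening: 0.0121
gripper_force: 8.0
```

Emit:
play_rows(targets=[0,0,0.05,0,0,0,0.1,0,0,0,0.1,0,0,0,0.1,0])

```text
t: 28.72
tool_pos: [0.5654, -0.0296, 0.0446]
orientation: [2.373, 2.059, 0.0]
force: [-3.4, 0.1, 5.0]
opening: 0.0115
gripper_force: 8.0
```

Emit:
play_rows(targets=[0,0,-0.05,0,0,0,-0.05,0,0,0,-0.05,0,0,0,-0.05,0,0,0,-0.05,0], grip=3)

```text
t: 29.13
tool_pos: [0.5652, -0.0296, 0.0443]
orientation: [-2.373, -2.059, 0.0]
force: [-0.4, 0.9, -1.3]
opening: 0.0294
gripper_force: 0.0
```

Emit:
play_rows(targets=[0,0,-2,0,0,0,-4,0,0,0,-7,0,0,0,-10,0,0,0,-12,0,0,0,-13,0,0,0,-13,0])

```text
t: 29.72
tool_pos: [0.567, -0.0299, 0.1774]
orientation: [2.37, 2.057, 0.005]
force: [0.3, 0.2, 0.1]
opening: 0.0299
gripper_force: 0.0
```

Emit:
play_rows(targets=[-4,0,0,0,-7,0,0,0,-7,0,0,0,-7,0,0,0,-7,0,0,0,-7,0,0,0])

```text
t: 30.22
tool_pos: [0.555, -0.0979, 0.1733]
orientation: [-2.371, -2.059, 0.001]
force: [-0.4, 0.1, 0.5]
opening: 0.0302
gripper_force: 0.0
```

```bash
python3 - <<'E'
from h import *
c,T=wrist()
cv2.imwrite("pics/w10.png",cv2.resize(bgr(c),(800,600),interpolation=cv2.INTER_CUBIC))
print(read_state()["t"],tool()[:3,3])
E
```

```text
30.2667 [ 0.5551963  -0.09781947  0.17354543]
```

View pics/w10.png

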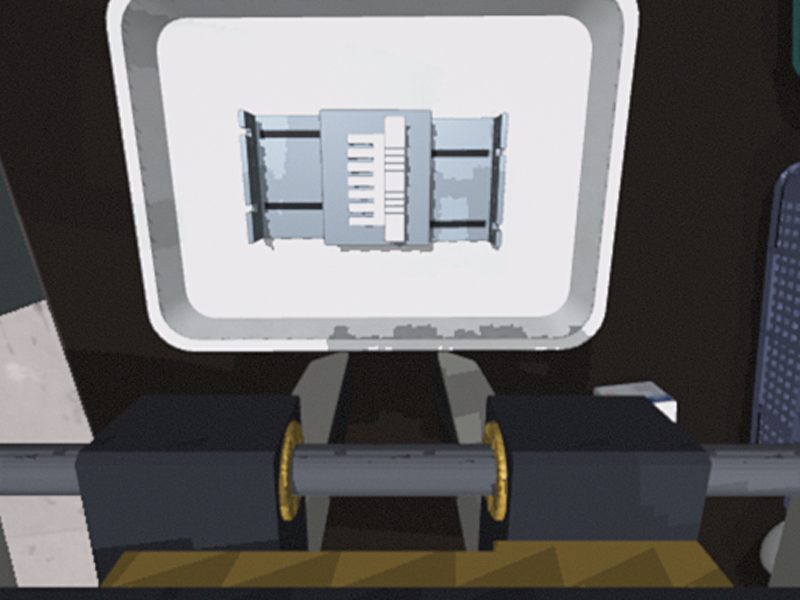

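The comb lies flat and centred on the upturned tray: footprint columns 347–406 and rows 116–241, on a top spanning columns 321–432 and rows 109–245. Everything is released, so I'm handing it in.

```bash
python3 -c "
from plant import workorder
print(workorder.close_job())"
```

```text
the job is handed in; nothing more can be done
None
```

The small set is packed in the white tray: the open trays sit side by side, the upturned tray is interlocked over them, and the short comb lies flat on its middle; I handed the job in at about 30 s, and no verdict came back.

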